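# Put the piled lids back on the staining jars

### The job

The four white slide-staining jars stand open and their lids are piled on the bench, largest at the bottom. Take the pile apart and put each lid back on the jar whose shape and size it matches, turned square with it, centred and lying flat on the rim with its boss inside the mouth, so that the glasses inside are kept from dust. Do not tip any jar or knock over the two dropper bottles that stand among them.

Things in the scene. Friction and masses are not known exactly. Their poses are not given: they have to be found in the camera images.
- coverslip_lid: lid of the coverslip jar, top of the pile: white, square, 44 x 44 mm (sides along x and y): an 8 mm flat plate with a thin grey border line, over a centred 4 mm locating boss that drops loosely into the jar's mouth (about 7 mm of play each way), 12 mm high in all. Origin: centre of the boss's underside, so the plate spans 4 to 12 mm above it; z up. At the start its boss rests on the slide jar's lid.
- slide_jar_lid: lid of the five-slide jar, second in the pile: white, oblong, 62 mm along its x, 46 mm along its y: an 8 mm flat plate with a thin grey border line, over a centred 4 mm locating boss that drops loosely into the jar's mouth (about 7 mm of play each way), 12 mm high in all. Origin: centre of the boss's underside, so the plate spans 4 to 12 mm above it; z up. At the start its boss rests on the Coplin jar's lid.
- coplin_lid: lid of the Coplin jar, third in the pile: white, round, 60 mm in diameter: an 8 mm flat plate with a thin grey border line, over a centred 4 mm locating boss that drops loosely into the jar's mouth (about 7 mm of play each way), 12 mm high in all. Origin: centre of the boss's underside, so the plate spans 4 to 12 mm above it; z up. At the start its boss rests on the trough's lid.
- trough_lid: lid of the ten-slide trough, bottom of the pile, lying on the bench: white, oblong, 92 mm along its x, 56 mm along its y: an 8 mm flat plate with a thin grey border line, over a centred 4 mm locating boss that drops loosely into the jar's mouth (about 7 mm of play each way), 12 mm high in all. Origin: centre of the boss's underside, so the plate spans 4 to 12 mm above it; z up. The four lids are piled centred to a few mm and turned alike to a few degrees: 48 mm high in all.
- coverslip_jar: coverslip jar: small white square jar, 34 x 34 mm outside (sides along x and y), 40 mm high, mouth 28 x 28 mm. Open on top, wall 3 mm, flat rim; glass slides (coverslips in the small jar) stand inside, below the rim. Loose. Origin: centre of its underside; z up. Its lid is home with the lid's origin 36 mm above this one.
- slide_jar: five-slide jar: white oblong jar, 52 mm along its x, 36 mm along its y, 88 mm high, mouth 46 x 30 mm. Open on top, wall 3 mm, flat rim; glass slides (coverslips in the small jar) stand inside, below the rim. Loose. Origin: centre of its underside; z up. Its lid is home with the lid's origin 84 mm above this one and the long sides parallel.
- coplin_jar: Coplin jar: white round jar, 50 mm in diameter (58 mm at the foot), 92 mm high, mouth 44 mm in diameter. Open on top, wall 3 mm, flat rim; glass slides (coverslips in the small jar) stand inside, below the rim. Loose. Origin: centre of its underside; z up. Its lid is home with the lid's origin 88 mm above this one, at any yaw.
- trough: ten-slide trough: the largest white jar, oblong, 82 mm along its x, 46 mm along its y, 92 mm high, mouth 76 x 40 mm. Open on top, wall 3 mm, flat rim; glass slides (coverslips in the small jar) stand inside, below the rim. Loose. Origin: centre of its underside; z up. Its lid is home with the lid's origin 88 mm above this one and the long sides parallel.
- bottle_a: bystander: small amber glass dropper bottle with a black cap and rubber bulb, 36 mm in diameter, 95 mm high, standing loose among the jars. Origin: centre of its underside. Must not be knocked over.
- bottle_b: bystander: small amber glass dropper bottle with a black cap and rubber bulb, 36 mm in diameter, 95 mm high, standing loose among the jars. Origin: centre of its underside. Must not be knocked over.
There are look-alikes about, which are no part of the job. What is shaped like the trough but orange, pink or red is not meant.

How it is judged:
By the outcome, as a careful person would: the job done as asked, in the order asked, and still so for the second after the job is handed in, with the robot touching nothing.
It also fails if it takes over 99 s, if anything falls off the work surface, if the arm or the gripper's body presses on something with over 40 N, if the wrist force passes 120 N, or if a joint passes its speed limit or range.

### The arm

A 6-joint arm with a two-finger parallel gripper is mounted at the origin on the work surface. World frame = base frame: x ahead of the robot, y to its left, z up, the work surface at z = 0. Lengths are in mm, angles in rad, forces in N, time in s.
With the tool pointing down it reaches from about 350 to 875 mm from the base axis. Payload 15.5 kg.
Tool frame: the origin (TCP) lies on the centre line of the jaws, within the pads' length; the fingertips stand 14 mm ahead of it and the grasp point (between the pads) lies 5 mm behind it; z points along the fingers, y is the line along which they close (so a half turn about z gives the same grasp; the last joint's range is limited). The gripper opens to 85 mm and grips with 20 to 120 N. Pads are 22 mm wide; open, the fingers measure 114 mm over their backs; the gripper's body (76 mm by 85 mm) begins 54 mm behind the grasp point. The pads swing forward as they close: fully open they stand 13 mm farther back than shut.
Start: joints at [-1.387, 0.494, 1.345, -0, 1.302, -0.096], TCP at [172.603, -600.695, 245.277] pointing down, gripper open.
Joint ranges: [-2.91, 2.91], [-0.82, 2.16], [0.22, 2.67], [-1.22, 4.37], [0.12, 2.79], [-3.08, 3.08]. Speed limits (rad/s): [1.89, 1.89, 2.57, 3.01, 3.01, 3.01].

### API

Orientations are given as a unit quaternion [x, y, z, w].
In Python, from rig import manip gives the robot as it stands. The module is installed in compiled form; this text tells all that it offers.
- The arm moves only by the shell command python3 -m pendant 'ROWS' [FORCE]. ROWS is a JSON object of lists of equal length, an entry for each row: "claw": the finger opening in mm, from 0 to 85.4; "xyz": the shift along the world's x, y, z in mm, a list of three; "angular": the turn, a rotation vector about the world's x, y, z in rad, a list of three. A call has exactly 10 rows; each row shifts and turns the commanded pose from where the row before left it; what a row does not reach is not made up. A row lasts 1/12 s, in which the tool goes at most 41.7 mm and 7.16 degrees, less where a joint would pass 70% of its speed; a pose out of reach is approached as far as the arm can. A call with a gripper value outside its range is refused whole. The fingers move at their own pace and stop on an object; FORCE is the grip in N (left out, the last holds). Time passes only in rows, so rows that do not move let the fingers close, or fill a call up. It gives the time, the measured TCP pose, the force, the opening and the grip force at its end, in the units of the state.
- manip.state(): the state, without advancing time (a new reading comes with each control period).
- manip.snapshot(name): name is "scene" or "side" or "wrist"; returns a dict with "frame" (400x640x3 uint8, red, green, blue), "fx", "fy", "cx", "cy" (pixels), "xyz" and "rotation" of the camera in the world; the wrist camera has in their place "T_tool_cam" (4x4, takes a point from camera to tool coordinates, whose origin is the TCP and whose axes are the flange's). Camera axes: x right, y up, looking along -z (the intrinsics and any distortion apply to the point x, -y, -z); pixel columns grow to the right and rows downward; lengths in mm; the calibration is good to about 2 mm. A picture is of the moment at which its call begins: read the wrist's pose just before it. There is no depth.
- manip.sign_off(): hands the job in; it is judged then, once.
The state is a dict: "clock": time; "joint_positions": joint angles; "qvel": joint speeds; "tau": joint torques, N m; "position": TCP position; "tcp_rot": TCP orientation; "force": force on the tool from outside, world axes, zero at the start; "torque": the same for the moment, N m; "finger_gap": finger opening in mm; "finger_force": force on a finger pad.
Only numpy, scipy, OpenCV 4.12 (cv2) and the standard library are available. Lean on these libraries where they do the work, as an engineer would, in place of code of your own. Each camera call takes 0.05 s, during which the arm holds its last target. There are 200 camera calls.

## Working session

There is one attempt and no reset: what is moved stays moved. The work goes in short steps, Python scripts to look and compute and a shell command to move; the robot and the scene stay as the last step left them, time stands still between calls to the robot, and variables do not carry over. Pictures are saved under pics/ and viewed, at most 14 in all, crops included, and the job is handed in when it is done.

```bash
mkdir -p pics; ls; python3 - <<'E'
from rig import manip
import cv2,pickle
for n in("scene","side"):
    s=manip.snapshot(n); cv2.imwrite(f"pics/{n}0.png",s["frame"][:,:,::-1]); pickle.dump(s,open(f"{n}.pkl","wb"))
    print(n,{k:s[k] for k in s if k!="frame"})
st=manip.state(); s=manip.snapshot("wrist"); cv2.imwrite("pics/wrist0.png",s["frame"][:,:,::-1]);pickle.dump((st,s),open("wrist.pkl","wb"))
print({k:s[k] for k in s if k!="frame"}); print(st)
E
```

```text
pics
scene {'fx': 383.8118098826878, 'fy': 383.8118098826878, 'cx': 317.3192711575556, 'cy': 206.246976957222, 'xyz': array([1171.56820004, -224.49839914,  555.15123796]), 'rotation': array([0.36761975, 0.2489358 , 0.51401088, 0.73394789])}
side {'fx': 403.3824676574281, 'fy': 403.3824676574281, 'cx': 321.01168834041624, 'cy': 194.75349282854157, 'xyz': array([ 514.51291387, -601.02939276,  543.1701493 ]), 'rotation': array([ 0.43791491, -0.01492524, -0.00973131,  0.89883985])}
{'fx': 275.4755288463497, 'fy': 275.4755288463497, 'cx': 321.3366005860088, 'cy': 199.7926790734453, 'T_tool_cam': array([[-1.32807656e-03,  9.59466499e-01,  2.81819576e-01,
         7.14855265e+01],
       [ 9.99998627e-01,  9.95031926e-04,  1.32487227e-03,
         8.24747714e-02],
       [ 9.90751081e-04,  2.81820948e-01, -9.59466504e-01,
        -1.29197219e+02],
       [ 0.00000000e+00,  0.00000000e+00,  0.00000000e+00,
         1.00000000e+00]])}
{'clock': 0.1, 'joint_positions': array([-1.38651447e+00,  4.94137952e-01,  1.34604589e+00,  1.06248208e-05,
        1.30248366e+00, -9.54980532e-02]), 'qvel': array([ 0.00064115, -0.00107826, -0.00123456,  0.00077757,  0.00047794,
       -0.00301173]), 'tau': array([-3.73083776e-04, -8.83590674e+01, -3.84563041e+01, -2.64218379e-04,
        5.34492749e-03, -1.60187921e-05]), 'position': array([ 172.54389808, -600.40794523,  244.75724111]), 'tcp_rot': array([ 9.90231400e-01,  1.39432728e-01, -1.87330182e-05, -5.37124241e-04]), 'force': array([-0.1254329 , -0.43391871, -0.59861405]), 'torque': array([-0.02927175,  0.04605582,  0.02675636]), 'finger_force': 0.0, 'finger_gap': 85.45252047844757}
```

View pics/scene0.png

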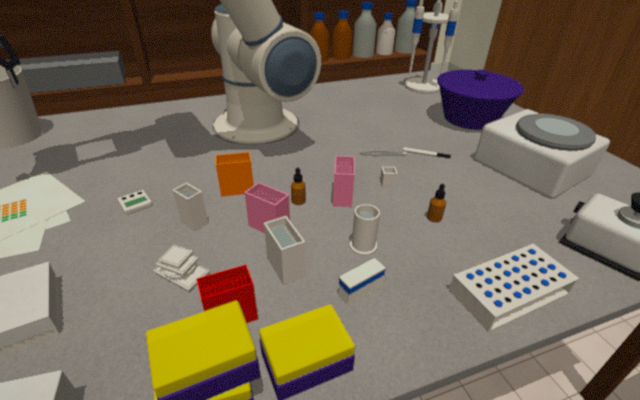

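View pics/side0.png

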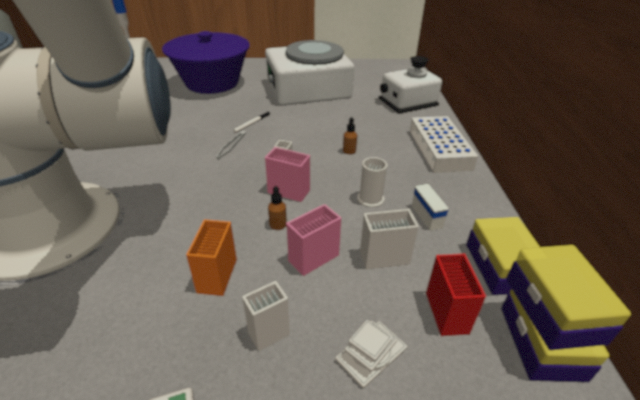

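```bash
cat > h.py <<'E'
import numpy as np,cv2,pickle
from scipy.spatial.transform import Rotation as R
def campose(s,st=None):
    if "T_tool_cam" in s:
        T=np.eye(4);T[:3,:3]=R.from_quat(st["tcp_rot"]).as_matrix();T[:3,3]=st["position"];C=T@s["T_tool_cam"];return C[:3,:3],C[:3,3]
    return R.from_quat(s["rotation"]).as_matrix(),np.array(s["xyz"])
def ray(s,uv,st=None):
    M,o=campose(s,st); d=np.array([(uv[0]-s["cx"])/s["fx"],-(uv[1]-s["cy"])/s["fy"],-1]); return o,M@d
def onz(s,uv,z,st=None):
    o,d=ray(s,uv,st); return (o+d*(z-o[2])/d[2]).round(1)
def proj(s,p,st=None):
    M,o=campose(s,st); c=M.T@(np.array(p,float)-o); return np.array([s["cx"]-s["fx"]*c[0]/c[2], s["cy"]+s["fy"]*c[1]/c[2]])
def shot(name):
    from rig import manip
    st=manip.state(); s=manip.snapshot("wrist"); pickle.dump((st,s),open(name+".pkl","wb")); return st,s
E
python3 - <<'E'
from h import *
a=pickle.load(open("scene.pkl","rb"));b=pickle.load(open("side.pkl","rb"))
A=cv2.resize(a["frame"][150:310,145:465,::-1],None,fx=2.5,fy=2.5,interpolation=cv2.INTER_CUBIC) #800x400
cv2.imwrite("pics/a.png",A)
pts={"slide":((190,190),(265,298),88),"trough":((285,232),(388,222),92),"coplin":((367,212),(374,165),92),"cover":((389,170),(283,145),40),"lids":((178,262),(372,342),40),"bA":((298,203),(277,224),5),"bB":((437,219),(350,151),5),"red":((226,285),(455,268),92),"pink1":((267,198),(314,222),92),"pink2":((345,165),(289,160),92),"or":((234,163),(213,237),92)}
for k,(u,v,z) in pts.items(): print(k,onz(a,u,z),onz(b,v,z))
E
```

```text
slide [ 455.9 -239.7   88. ] [ 456.5 -249.5   88. ]
trough [656.5 -90.3  92. ] [650.7 -99.7  92. ]
coplin [653.   77.8  92. ] [650.1  71.7  92. ]
cover [457.4 241.4  40. ] [458.2 235.8  40. ]
lids [ 613.4 -285.4   40. ] [ 603.9 -289.4   40. ]
bA [469.1  -5.9   5. ] [455.5  -6.7   5. ]
bB [632.2 274.1   5. ] [624.  264.9   5. ]
red [ 746.3 -212.9   92. ] [ 734.1 -202.6   92. ]
pink1 [543.  -94.9  92. ] [526.4 -98.4  92. ]
pink2 [476.3 108.1  92. ] [478.7  90.5  92. ]
or [ 383.2 -132.7   92. ] [ 365.3 -132.4   92. ]
```

View pics/a.png

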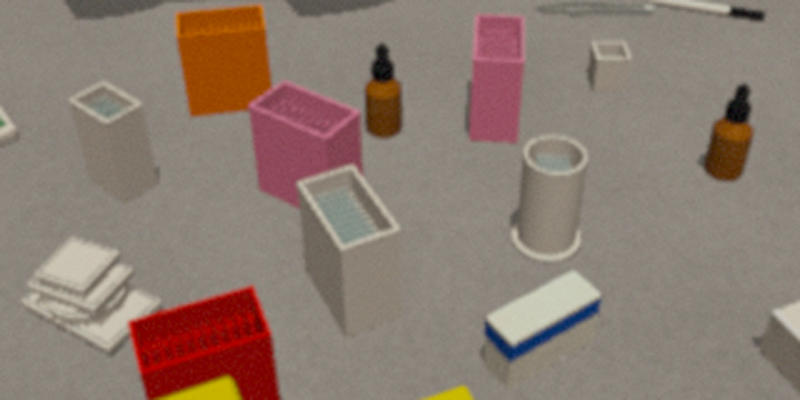

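White jars in the scene picture: slide jar (190,190), trough (285,232), Coplin jar (367,212) and coverslip jar (389,170). The trough look-alikes are orange (234,163), pink (267,198), pink (345,165) and red (226,285). The crop confirms that the only white trough is the one at (285,232). The lid pile is at (180,262). Next I move over the lids.

```bash
python3 -m pendant '{"claw":[85,85,85,85,85,85,85,85,85,85],"xyz":[[14,10,0],[28,20,-2],[30,21,-2],[30,21,-2],[30,21,-2],[30,21,-2],[30,21,-2],[30,21,-2],[30,21,-2],[30,21,-2]],"angular":[[0,0,0],[0,0,0],[0,0,0],[0,0,0],[0,0,0],[0,0,0],[0,0,0],[0,0,0],[0,0,0],[0,0,0]]}' && python3 -m pendant '{"claw":[85,85,85,85,85,85,85,85,85,85],"xyz":[[30,21,-2],[30,21,-2],[30,21,-2],[30,21,-2],[30,21,-2],[20,14,0],[0,0,0],[0,0,0],[0,0,0],[0,0,0]],"angular":[[0,0,0],[0,0,0],[0,0,0],[0,0,0],[0,0,0],[0,0,0],[0,0,0],[0,0,0],[0,0,0],[0,0,0]]}'
python3 - <<'E'
from h import *
st,s=shot("w1"); print(st["position"],st["tcp_rot"],st["force"])
cv2.imwrite("pics/w1.png",s["frame"][:,:,::-1])
E
```

```text
clock: 0.98
position: [455.8, -401.3, 227.1]
tcp_rot: [0.99, 0.139, -0.0, -0.0]
force: [0.7, -1.5, 0.6]
finger_gap: 85.1
finger_force: 0.0
clock: 1.82
position: [623.8, -284.3, 217.2]
tcp_rot: [0.99, 0.139, -0.0, -0.0]
force: [-0.6, -0.0, -0.1]
finger_gap: 85.0
finger_force: 0.0
[ 623.82356327 -284.32349899  217.22180217] [ 9.90289885e-01  1.39017569e-01 -2.30942519e-04 -6.98406016e-05] [-0.62019538 -0.00919206 -0.05907011]
```

View pics/w1.png

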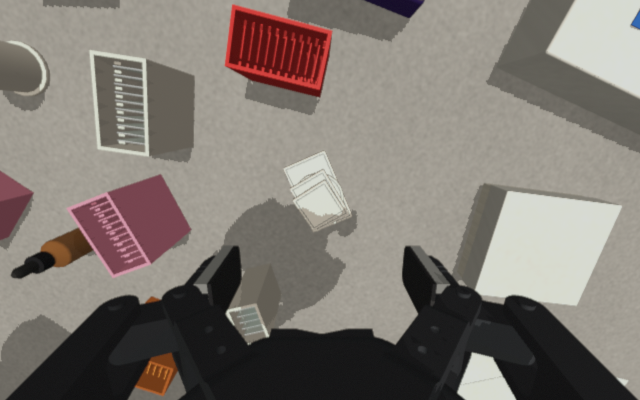

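```bash
python3 - <<'E'
from h import *
st,s=pickle.load(open("w1.pkl","rb"))
c=s["frame"][145:240,270:370,::-1]
c=cv2.resize(c,None,fx=6,fy=6,interpolation=cv2.INTER_CUBIC)
cv2.imwrite("pics/w1c.png",c)
for p in [(600,-284,40),(650,-284,0),(600,-250,0)]: print(proj(s,p,st))
E
```

```text
[315.76056426 203.27289551]
[327.12898058 157.22538328]
[291.08029914 187.27718961]
```

View pics/w1c.png

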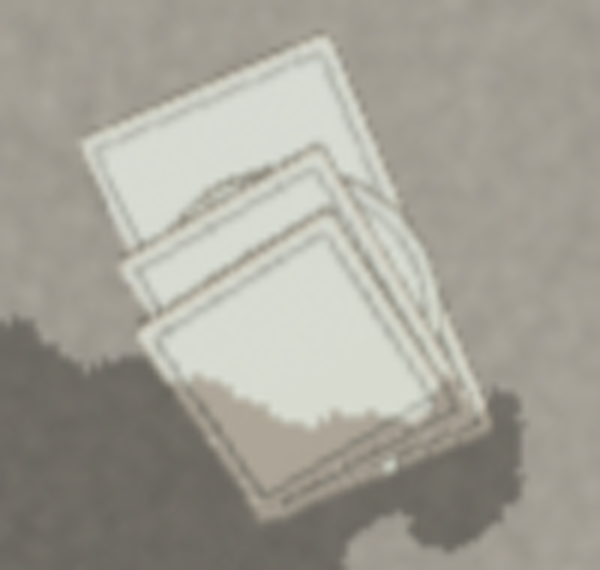

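The enlarged crop shows the pile. The coverslip lid is on top, with corners at crop pixels (328,215), (448,397), (265,500) and (140,335). The slide lid's edge is at (318,148)–(122,262), the Coplin lid's arc is at the right, and the trough lid's corners are (82,143), (325,38), (488,425) and (262,520). Next I work out their poses.

```bash
python3 - <<'E'
from h import *
st,s=pickle.load(open("w1.pkl","rb"))
f=lambda p,z:onz(s,(p[0]/6+270,p[1]/6+145),z,st)[:2]
def rep(n,ps,z):
    q=[f(p,z) for p in ps]; print(n,[list(x) for x in q])
    for i in range(len(q)-1):
        d=q[i+1]-q[i]; print("  len %.1f ang %.1f"%(np.hypot(*d),np.degrees(np.arctan2(d[1],d[0]))%180), end="")
    print(" mean",np.mean(q,0))
rep("cov",[(328,215),(448,397),(265,500),(140,335),(328,215)][:4]+[(328,215)][:0],48)
rep("slide",[(318,148),(122,262)],36)
rep("trough",[(82,143),(325,38),(488,425),(262,520)],12)
# jars in the same picture
g=lambda ps,z:[list(onz(s,p,z,st)[:2]) for p in ps]
print("trough rim",g([(91,51),(146,58),(149,156),(98,150)],92))
print("slide rim",g([(228,312),(257,306),(270,338),(240,345)],88))
E
```

```text
cov [[np.float64(630.2), np.float64(-286.0)], [np.float64(602.4), np.float64(-317.8)], [np.float64(572.5), np.float64(-289.9)], [np.float64(598.2), np.float64(-258.3)]]
  len 42.2 ang 48.8  len 40.9 ang 137.0  len 40.7 ang 50.9 mean [ 600.825 -288.   ]
slide [[np.float64(639.6), np.float64(-281.4)], [np.float64(607.8), np.float64(-251.1)]]
  len 43.9 ang 136.4 mean [ 623.7  -266.25]
trough [[np.float64(623.3), np.float64(-236.1)], [np.float64(657.3), np.float64(-277.9)], [np.float64(587.8), np.float64(-334.3)], [np.float64(553.3), np.float64(-293.6)]]
  len 53.9 ang 129.1  len 89.5 ang 39.1  len 53.4 ang 130.3 mean [ 605.425 -285.475]
trough rim [[np.float64(692.0), np.float64(-65.5)], [np.float64(699.2), np.float64(-110.0)], [np.float64(617.5), np.float64(-120.9)], [np.float64(610.2), np.float64(-75.5)]]
slide rim [[np.float64(466.0), np.float64(-221.1)], [np.float64(482.5), np.float64(-250.5)], [np.float64(444.3), np.float64(-273.9)], [np.float64(425.1), np.float64(-242.7)]]
```

```bash
python3 -m pendant '{"claw":[58,58,58,58,58,58,58,58,58,58],"xyz":[[-4,-1,-20],[-5,-1,-30],[-5,-1,-30],[-5,-1,-30],[-4,0,-20],[0,0,-16],[0,0,-10],[0,0,-6],[0,0,0],[0,0,0]],"angular":[[0,0,0.112],[0,0,0.112],[0,0,0.112],[0,0,0.112],[0,0,0.112],[0,0,0],[0,0,0],[0,0,0],[0,0,0],[0,0,0]]}'
python3 - <<'E'
from h import *
st,s=shot("w2"); print(st["position"],R.from_quat(st["tcp_rot"]).as_matrix()[:,1])
cv2.imwrite("pics/w2.png",cv2.resize(s["frame"][140:400,160:480,::-1],None,fx=2,fy=2))
E
```

```text
clock: 2.7
position: [601.9, -288.1, 56.0]
tcp_rot: [0.913, 0.407, 0.0, 0.0]
force: [0.3, 0.0, -1.1]
finger_gap: 58.0
finger_force: 0.0
[ 601.91647652 -288.09767064   55.98148676] [ 0.74393415 -0.66825234  0.00088488]
```

View pics/w2.png

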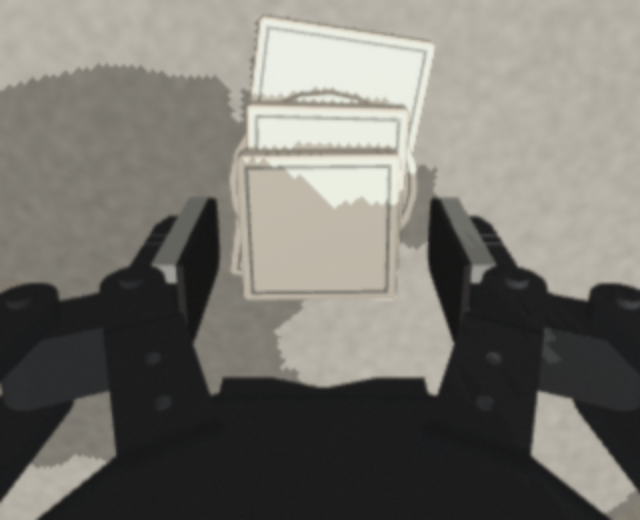

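The view shows the coverslip lid square between the open pads, with crop corners (247,155), (395,153), (397,298) and (243,298). The slide lid's edge is at (247,108)–(410,105) and the trough lid's at (262,17)–(433,42).

```bash
python3 - <<'E'
from h import *
st,s=pickle.load(open("w2.pkl","rb"))
f=lambda p,z:onz(s,(p[0]/2+160,p[1]/2+140),z,st)[:2]
ang=lambda d:np.degrees(np.arctan2(d[1],d[0]))%180
q=[f(p,48) for p in [(247,155),(395,153),(397,298),(243,298)]];print("cov",np.mean(q,0),[ang(q[(i+1)%4]-q[i])for i in range(4)],[np.hypot(*(q[(i+1)%4]-q[i]))for i in range(4)])
for n,a,b,z,h in(("slide",(247,108),(410,105),36,31),("trough",(262,17),(433,42),12,46)):
    A,B=f(a,z),f(b,z); d=B-A; u=np.array([d[1],-d[0]])/np.hypot(*d); print(n,np.hypot(*d),ang(d),(A+B)/2+u*h,(A+B)/2-u*h)
E
```

```text
cov [ 601.225 -287.675] [np.float64(138.73139699916058), np.float64(50.89352923206505), np.float64(138.1188014411728), np.float64(44.258348486293976)] [np.float64(39.11521443121593), np.float64(44.07357484933582), np.float64(44.188912636542646), np.float64(43.70286031829035)]
slide 45.6536964549422 139.08561677997483 [ 603.74715331 -289.07636157] [ 644.35284669 -242.22363843]
trough 54.10840969756918 129.7513394193806 [ 605.73396336 -285.51502086] [ 676.46603664 -226.68497914]
```

```bash
python3 -m pendant '{"claw":[58,58,58,36,36,36,36,36,36,36],"xyz":[[-1,0,-3],[0,0,-2],[0,0,0],[0,0,0],[0,0,0],[0,0,0],[0,0,0],[0,0,0],[0,0,3],[0,0,5]],"angular":[[0,0,0],[0,0,0],[0,0,0],[0,0,0],[0,0,0],[0,0,0],[0,0,0],[0,0,0],[0,0,0],[0,0,0]]}' 40
python3 - <<'E'
from h import *
st,s=shot("w3"); print(st["position"],st["force"])
cv2.imwrite("pics/w3.png",s["frame"][140:400,160:480,::-1])
E
```

```text
clock: 3.58
position: [600.4, -287.5, 58.1]
tcp_rot: [0.913, 0.408, -0.0, -0.0]
force: [0.0, -0.7, -0.9]
finger_gap: 42.8
finger_force: 40.8
[ 600.40035755 -287.53942348   58.14774248] [ 0.02600688 -0.71526284 -0.94334191]
```

View pics/w3.png

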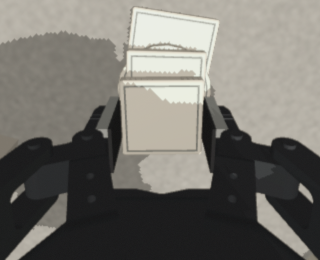

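```bash
python3 -m pendant '{"claw":[36,36,36,36,36,36,36,36,36,36],"xyz":[[0,0,20],[0,0,38],[0,10,32],[-8,32,10],[-8,32,8],[-9,32,8],[-8,32,8],[-9,32,6],[-8,32,6],[-9,32,6]],"angular":[[0,0,0],[0,0,0],[0,0,0],[0,0,0],[0,0,0],[0,0,0],[0,0,0],[0,0,0],[0,0,0],[0,0,0]]}' && python3 -m pendant '{"claw":[36,36,36,36,36,36,36,36,36,36],"xyz":[[-8,32,0],[-8,32,0],[-8,32,0],[-9,32,0],[-8,20,0],[0,6,0],[0,0,0],[0,0,0],[0,0,0],[0,0,0]],"angular":[[0,0,0],[0,0,0],[0,0,0],[0,0,0],[0,0,0],[0,0,0],[0,0,0],[0,0,0],[0,0,0],[0,0,0]]}'
python3 - <<'E'
from h import *
st,s=shot("w4"); print(st["position"],st["force"])
cv2.imwrite("pics/w4.png",s["frame"][:,:,::-1])
E
```

```text
clock: 4.47
position: [541.2, -52.3, 201.0]
tcp_rot: [0.913, 0.408, 0.0, 0.0]
force: [0.5, 0.5, -0.1]
finger_gap: 42.5
finger_force: 40.8
clock: 5.3
position: [501.0, 99.3, 200.3]
tcp_rot: [0.913, 0.407, 0.0, 0.0]
force: [-0.2, -1.1, -0.9]
finger_gap: 43.2
finger_force: 40.8
[501.0007229   99.32282752 200.29243966] [-0.23723722 -1.10606799 -0.88039941]
```

View pics/w4.png

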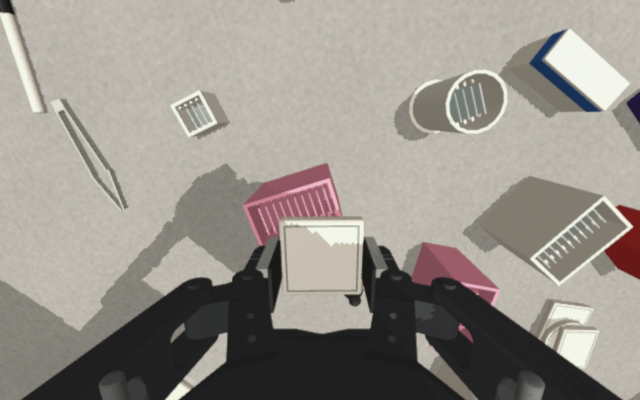

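The view shows the lid held. The coverslip jar is at about (193,113), the Coplin rim at about (477,101), and the trough is at the right. Next I fit the rims.

```bash
cat >> h.py <<'E'
def rim(st,s,box,z,th=205,show=None):
    x0,y0,x1,y1=box; im=s["frame"][y0:y1,x0:x1]
    m=((im.min(2)>th)).astype(np.uint8)
    cs,_=cv2.findContours(m,cv2.RETR_EXTERNAL,cv2.CHAIN_APPROX_NONE); c=max(cs,key=lambda c:cv2.contourArea(cv2.convexHull(c)))[:,0]
    P=np.array([onz(s,(p[0]+x0,p[1]+y0),z,st)[:2] for p in c],np.float32)
    (cx,cy),(w,h),a=cv2.minAreaRect(P); (ex,ey),r=cv2.minEnclosingCircle(P)
    print("rect c",round(cx,1),round(cy,1),"size",round(w,1),round(h,1),"ang of w",round(a,1)," circle",round(ex,1),round(ey,1),round(r,1), "px",c.min(0)+[x0,y0],c.max(0)+[x0,y0])
E
python3 - <<'E'
from h import *
st,s=pickle.load(open("w4.pkl","rb"))
for th in(170,185,200,210):
    print(th); rim(st,s,(160,80,235,145),40,th); rim(st,s,(400,55,515,145),92,th); rim(st,s,(520,180,640,290),92,th)
E
```

```text
170
rect c 459.0 241.2 size 61.3 81.9 ang of w 47.9  circle 459.0 241.2 51.1 px [160  80] [234 144]
rect c 641.2 87.7 size 68.3 102.0 ang of w 48.0  circle 641.2 87.7 61.3 px [400  55] [514 144]
rect c 665.0 -95.8 size 110.5 124.4 ang of w 48.0  circle 665.7 -99.8 79.0 px [520 180] [639 289]
185
rect c 456.3 242.7 size 35.0 35.0 ang of w 72.8  circle 456.4 242.2 24.1 px [170  90] [216 137]
rect c 651.2 77.8 size 49.1 49.7 ang of w 7.4  circle 651.0 77.7 25.1 px [446  69] [507 133]
rect c 654.7 -93.4 size 83.3 47.1 ang of w 7.7  circle 654.5 -93.1 46.8 px [531 196] [632 285]
200
rect c 456.6 242.7 size 34.1 34.4 ang of w 72.8  circle 456.8 242.6 23.6 px [170  90] [216 136]
rect c 651.2 78.1 size 48.6 48.9 ang of w 26.6  circle 651.2 77.9 24.7 px [446  70] [507 133]
rect c 654.7 -93.4 size 82.3 46.1 ang of w 7.6  circle 654.5 -93.1 46.6 px [531 196] [631 285]
210
rect c 456.7 242.6 size 33.2 34.0 ang of w 72.5  circle 456.5 242.2 23.1 px [171  91] [216 136]
rect c 651.2 78.2 size 48.2 47.9 ang of w 7.2  circle 651.1 78.1 24.6 px [446  70] [506 132]
rect c 654.9 -93.2 size 81.6 45.8 ang of w 7.7  circle 654.8 -92.6 46.0 px [531 196] [631 284]
```

```bash
python3 - <<'E'
from h import *
st,s=pickle.load(open("w4.pkl","rb"))
q=[onz(s,p,197.3,st)[:2] for p in [(279,219),(363,218),(364,293),(281,293)]];c=np.mean(q,0);print(c-st["position"][:2],[np.hypot(*(q[(i+1)%4]-q[i]))for i in range(4)])
M=R.from_quat(st["tcp_rot"]).as_matrix();print("off in tool",M[:2,:2].T@(c-st["position"][:2]))
print("delta",np.array([456.6,242.6])-st["position"][:2])
E
```

```text
[0.5742771  0.55217248] [np.float64(42.86875318924033), np.float64(44.22894979535462), np.float64(46.09913231287548), np.float64(43.72207680337244)]
off in tool [0.79456175 0.05796772]
delta [-44.4007229  143.27717248]
```

```bash
python3 -m pendant '{"claw":[36,36,36,36,36,36,36,36,36,36],"xyz":[[-9,28,0],[-9,29,0],[-9,29,0],[-9,29,0],[-8.5,27.5,0],[0,0,-30],[0,0,-40],[0,0,-40],[0,0,-24],[0,0,-4]],"angular":[[0,0,0.085],[0,0,0.086],[0,0,0.086],[0,0,0.086],[0,0,0.086],[0,0,0],[0,0,0],[0,0,0],[0,0,0],[0,0,0]]}' && python3 -m pendant '{"claw":[36,36,36,36,36,36,36,36,36,36],"xyz":[[0,0,0],[0,0,0],[0,0,-4],[0,0,-3],[0,0,-3],[0,0,-1],[0,0,0],[0,0,0],[0,0,0],[0,0,0]],"angular":[[0,0,0],[0,0,0],[0,0,0],[0,0,0],[0,0,0],[0,0,0],[0,0,0],[0,0,0],[0,0,0],[0,0,0]]}'
python3 - <<'E'
from h import *
st,s=shot("w5"); print(st["position"],st["force"],R.from_quat(st["tcp_rot"]).as_matrix()[:,1])
cv2.imwrite("pics/w5.png",s["frame"][140:400,160:480,::-1])
E
```

```text
clock: 6.18
position: [454.4, 241.5, 58.6]
tcp_rot: [0.806, 0.592, -0.003, -0.001]
force: [-1.0, -0.5, -0.5]
finger_gap: 42.6
finger_force: 40.8
clock: 7.02
position: [456.2, 242.9, 51.4]
tcp_rot: [0.805, 0.593, 0.0, 0.0]
force: [-0.4, -0.8, -0.5]
finger_gap: 42.8
finger_force: 40.8
[456.1653796  242.8576042   51.40763686] [-0.36991126 -0.77065695 -0.51825747] [ 9.54766818e-01 -2.97355511e-01  1.52337528e-04]
```

View pics/w5.png

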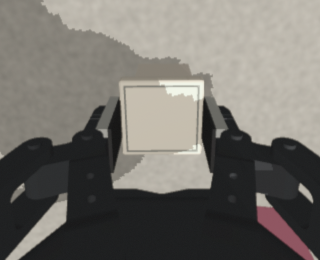

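```bash
python3 -m pendant '{"claw":[36,36,36,36,58,58,58,58,58,58],"xyz":[[0,0,-0.7],[0,0,-0.7],[0,0,0],[0,0,0],[0,0,0],[0,0,0],[0,0,0],[0,0,0],[0,0,6],[0,0,20]],"angular":[[0,0,0],[0,0,0],[0,0,0],[0,0,0],[0,0,0],[0,0,0],[0,0,0],[0,0,0],[0,0,0],[0,0,0]]}' && python3 -m pendant '{"claw":[58,58,58,58,58,58,58,58,58,58],"xyz":[[0,0,30],[0,0,40],[0,0,40],[0,0,20],[0,0,0],[0,0,0],[0,0,0],[0,0,0],[0,0,0],[0,0,0]],"angular":[[0,0,0],[0,0,0],[0,0,0],[0,0,0],[0,0,0],[0,0,0],[0,0,0],[0,0,0],[0,0,0],[0,0,0]]}'
python3 - <<'E'
from h import *
st,s=shot("w6"); print(st["position"])
cv2.imwrite("pics/w6.png",cv2.resize(s["frame"][100:300,200:440,::-1],None,fx=2,fy=2))
for th in(150,170,190,205): rim(st,s,(240,100,400,300),48,th)
E
```

```text
clock: 7.9
position: [454.9, 242.3, 74.5]
tcp_rot: [0.805, 0.593, -0.002, -0.001]
force: [-0.7, -0.6, -0.8]
finger_gap: 58.2
finger_force: 0.0
clock: 8.73
position: [455.7, 242.7, 205.0]
tcp_rot: [0.805, 0.593, -0.001, -0.0]
force: [-0.1, -0.3, -0.4]
finger_gap: 58.2
finger_force: 0.0
[455.72220844 242.65114299 205.02819069]
rect c 451.5 221.1 size 232.5 164.6 ang of w 76.3  circle 446.9 222.6 135.5 px [240 100] [399 299]
rect c 451.6 221.0 size 232.3 164.4 ang of w 76.2  circle 446.9 222.6 135.5 px [240 100] [399 299]
rect c 456.4 243.2 size 43.0 42.9 ang of w 72.8  circle 456.7 243.3 29.5 px [302 168] [342 207]
rect c 456.3 243.1 size 43.3 42.4 ang of w 73.8  circle 456.2 243.5 29.1 px [302 168] [342 207]
```

View pics/w6.png

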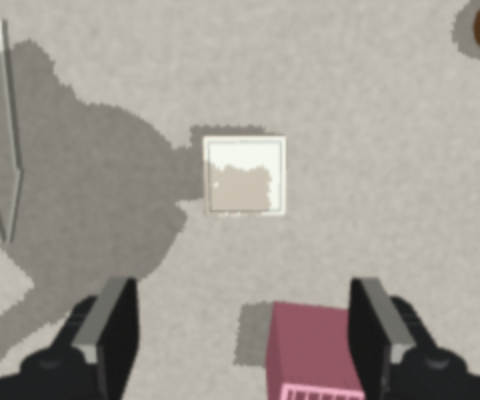

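The coverslip lid is on its jar, centred (456.4,243.1 against the jar's 456.6,242.6) and square (72.8° against 72.7°). Next is the slide lid.

```bash
python3 -m pendant '{"claw":[60,60,60,60,60,60,60,60,60,60],"xyz":[[5,-20,0],[9,-33,0],[9,-33,0],[9,-33,0],[9,-33,0],[9,-33,0],[9,-33,0],[9,-33,0],[9,-33,0],[9,-33,0]],"angular":[[0,0,0],[0,0,0],[0,0,-0.0515],[0,0,-0.0515],[0,0,-0.0515],[0,0,-0.0515],[0,0,-0.0515],[0,0,-0.0515],[0,0,-0.0515],[0,0,-0.0515]]}' && python3 -m pendant '{"claw":[60,60,60,60,60,60,60,60,60,60],"xyz":[[9,-33,0],[9,-33,0],[9,-33,0],[9,-33,0],[9,-33,0],[10,-30,0],[7,-20,-10],[0,0,-35],[0,0,-30],[0,0,-10]],"angular":[[0,0,0],[0,0,0],[0,0,0],[0,0,0],[0,0,0],[0,0,0],[0,0,0],[0,0,0],[0,0,0],[0,0,0]]}'
python3 - <<'E'
from h import *
st,s=shot("w7"); print(st["position"],R.from_quat(st["tcp_rot"]).as_matrix()[:,1])
cv2.imwrite("pics/w7.png",cv2.resize(s["frame"][120:300,200:440,::-1],None,fx=3,fy=3))
E
```

```text
clock: 9.62
position: [542.1, -76.0, 205.5]
tcp_rot: [0.91, 0.414, -0.0, -0.0]
force: [1.5, 1.2, -0.1]
finger_gap: 59.7
finger_force: 0.0
clock: 10.45
position: [602.0, -288.5, 116.1]
tcp_rot: [0.91, 0.415, -0.002, -0.003]
force: [-0.6, 0.7, 0.0]
finger_gap: 60.2
finger_force: 0.0
[ 601.97924325 -288.48616211  116.10410656] [ 0.7552559  -0.65539978 -0.00629696]
```

View pics/w7.png

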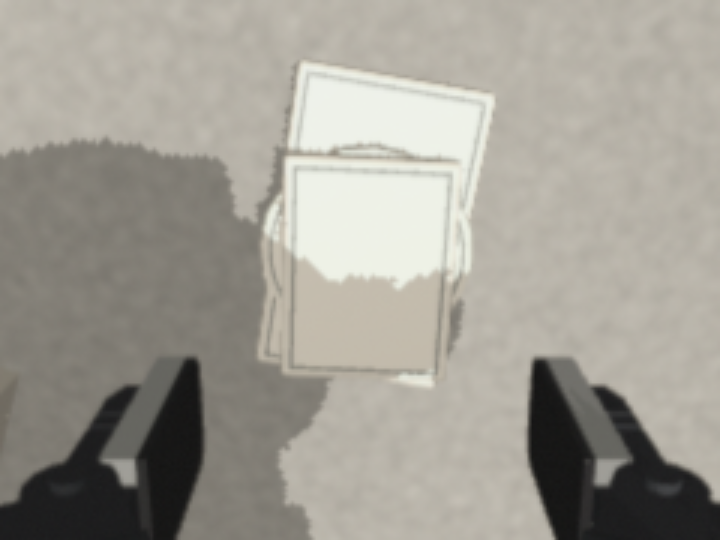

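The slide lid is now on top, with crop corners (283,155), (462,160), (445,378) and (281,375). The Coplin lid's arc and the trough lid are below it.

```bash
python3 - <<'E'
from h import *
from rig import manip
st,s=pickle.load(open("w7.pkl","rb"))
f=lambda p,z:onz(s,(p[0]/3+200,p[1]/3+120),z,st)[:2]
ang=lambda d:np.degrees(np.arctan2(d[1],d[0]))%180
q=[f(p,36) for p in [(283,155),(462,160),(445,378),(281,375)]];print("slide",np.mean(q,0),[ang(q[(i+1)%4]-q[i])for i in range(4)],[np.hypot(*(q[(i+1)%4]-q[i]))for i in range(4)])
s2=manip.state();print(s2["position"],R.from_quat(s2["tcp_rot"]).as_matrix()[:,1])
q=[f(p,12) for p in [(300,62),(494,95),(434,386),(262,360)]];print("trough",np.mean(q,0),[ang(q[(i+1)%4]-q[i])for i in range(4)],[np.hypot(*(q[(i+1)%4]-q[i]))for i in range(4)])
print("coplin sides",f((265,232),24),f((470,232),24),f((375,143),24))
E
```

```text
slide [ 602.85 -287.75] [np.float64(137.3822719301879), np.float64(46.45188633230856), np.float64(137.9379522428848), np.float64(46.83493514353046)] [np.float64(45.930926400411245), np.float64(61.39657970929648), np.float64(45.52680529094925), np.float64(61.8328391714306)]
[ 601.94263854 -288.10109291  116.12094371] [ 0.75552208 -0.65508479 -0.00709245]
trough [ 606.075 -285.75 ] [np.float64(129.52464610323813), np.float64(39.67614416682059), np.float64(129.79192274104332), np.float64(40.362136548823955)] [np.float64(54.83885483851753), np.float64(90.68875343723718), np.float64(53.749883720804455), np.float64(90.94888674414874)]
coplin sides [ 586.1 -263.3] [ 629.3 -300.7] [ 625.6 -264.5]
```

```bash
python3 -m pendant '{"claw":[60,60,60,60,60,60,60,60,60,60],"xyz":[[1,0,-20],[0,0,-30],[0,0,-17],[0,0,-6],[0,0,-2],[0,0,-1],[0,0,0],[0,0,0],[0,0,0],[0,0,0]],"angular":[[0,0,-0.035],[0,0,0],[0,0,0],[0,0,0],[0,0,0],[0,0,0],[0,0,0],[0,0,0],[0,0,0],[0,0,0]]}' && python3 -m pendant '{"claw":[40,36,36,36,36,36,36,36,36,36],"xyz":[[0,0,0],[0,0,0],[0,0,0],[0,0,0],[0,0,0],[0,0,0],[0,0,0],[0,0,0],[0,0,0],[0,0,0]],"angular":[[0,0,0],[0,0,0],[0,0,0],[0,0,0],[0,0,0],[0,0,0],[0,0,0],[0,0,0],[0,0,0],[0,0,0]]}' 40
```

```text
clock: 11.33
position: [605.4, -289.4, 45.7]
tcp_rot: [0.917, 0.399, 0.0, 0.0]
force: [-1.1, 0.6, 0.5]
finger_gap: 60.1
finger_force: 0.0
clock: 12.17
position: [605.3, -289.3, 45.6]
tcp_rot: [0.917, 0.399, 0.0, 0.0]
force: [-2.2, 1.6, 9.5]
finger_gap: 43.8
finger_force: 39.3
```

```bash
python3 -m pendant '{"claw":[60,60,60,60,60,60,60,60,60,60],"xyz":[[0,0,0],[0,0,0],[0,0,0],[0,0,0],[-2,1,-2],[0,0,-2],[0,0,-1.5],[0,0,0],[0,0,0],[0,0,0]],"angular":[[0,0,0],[0,0,0],[0,0,0],[0,0,0],[0,0,0],[0,0,0],[0,0,0],[0,0,0],[0,0,0],[0,0,0]]}' && python3 - <<'E'
from h import *
st,s=shot("w8"); print(st["position"],R.from_quat(st["tcp_rot"]).as_matrix()[:,1])
cv2.imwrite("pics/w8.png",cv2.resize(s["frame"][160:330,200:440,::-1],None,fx=3,fy=3))
E
```

```text
clock: 13.0
position: [603.2, -288.2, 39.3]
tcp_rot: [0.917, 0.399, 0.0, -0.0]
force: [-0.4, -0.3, -0.5]
finger_gap: 59.9
finger_force: 0.0
[ 603.15560954 -288.20683639   39.33957317] [ 7.32387651e-01 -6.80887898e-01 -3.31267083e-06]
```

View pics/w8.png

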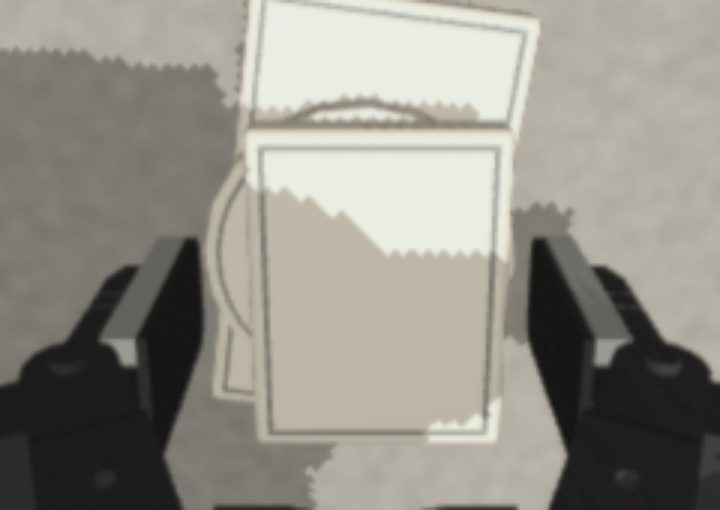

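The slide lid still lies flat and is about 2 mm off the jaw centre, which closing will correct.

```bash
python3 -m pendant '{"claw":[36,36,36,36,36,36,36,36,36,36],"xyz":[[0,0,0],[0,0,0],[0,0,0],[0,0,0],[0,0,0],[0,0,0],[0,0,3],[0,0,7],[0,0,10],[0,0,0]],"angular":[[0,0,0],[0,0,0],[0,0,0],[0,0,0],[0,0,0],[0,0,0],[0,0,0],[0,0,0],[0,0,0],[0,0,0]]}' 40 && python3 - <<'E'
from h import *
st,s=shot("w9"); print(st["position"],R.from_quat(st["tcp_rot"]).as_matrix()[:,1])
cv2.imwrite("pics/w9.png",cv2.resize(s["frame"][160:330,200:440,::-1],None,fx=3,fy=3))
for th in(150,170,190): rim(st,s,(269,170,372,330),56.6,th)
E
```

```text
clock: 13.88
position: [604.1, -288.8, 61.7]
tcp_rot: [0.917, 0.399, 0.001, 0.001]
force: [1.8, -1.7, 0.3]
finger_gap: 44.7
finger_force: 41.1
[ 604.10044899 -288.76719631   61.72424267] [ 0.73237549 -0.68089518  0.00280942]
rect c 605.2 -289.0 size 96.3 51.4 ang of w 49.9  circle 605.5 -289.0 54.0 px [269 170] [371 329]
rect c 616.8 -275.2 size 24.2 46.3 ang of w 46.4  circle 617.8 -274.1 24.6 px [277 203] [367 246]
rect c 617.6 -274.2 size 20.1 45.7 ang of w 46.9  circle 617.9 -274.1 24.4 px [277 204] [366 240]
```

View pics/w9.png

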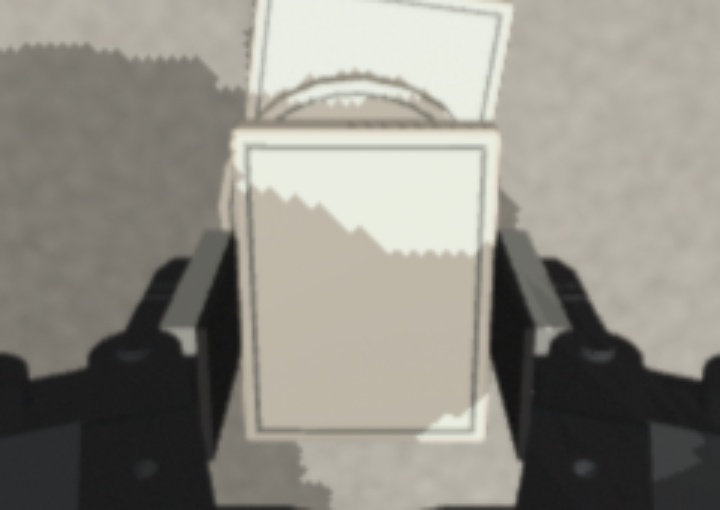

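The slide lid is held flat, with crop corners (233,130), (498,132), (485,440) and (248,440).

```bash
python3 - <<'E'
from h import *
from rig import manip
st,s=pickle.load(open("w9.pkl","rb"))
f=lambda p,z:onz(s,(p[0]/3+200,p[1]/3+160),z,st)[:2]
ang=lambda d:np.degrees(np.arctan2(d[1],d[0]))%180
q=[f(p,st["position"][2]-3.3) for p in [(233,130),(498,132),(485,440),(248,440)]];c=np.mean(q,0)
print(c,[ang(q[(i+1)%4]-q[i])for i in range(4)],[np.hypot(*(q[(i+1)%4]-q[i]))for i in range(4)])
M=R.from_quat(st["tcp_rot"]).as_matrix();print("off tool",M[:2,:2].T@(c-st["position"][:2]))
st1,s1=pickle.load(open("w1.pkl","rb"))
for th in(150,170,185,200):rim(st1,s1,(222,298,276,350),88,th)
print(manip.state()["position"])
E
```

```text
[ 604.3   -288.825] [np.float64(136.45944935499227), np.float64(47.26927480641993), np.float64(136.90612906855864), np.float64(47.05724890605965)] [np.float64(44.42071588797286), np.float64(60.717378072509035), np.float64(44.64314057052888), np.float64(61.06267272237599)]
off tool [0.09353934 0.18550452]
rect c 466.4 -227.2 size 14.3 26.1 ang of w 70.3  circle 464.6 -232.4 13.2 px [226 307] [245 324]
rect c 467.2 -225.5 size 10.9 21.3 ang of w 72.8  circle 465.8 -230.1 10.7 px [227 307] [240 321]
rect c 467.3 -225.1 size 9.7 19.6 ang of w 70.0  circle 465.7 -229.5 9.8 px [227 308] [240 320]
rect c 452.3 -266.3 size 0.0 0.0 ang of w 0.0  circle 452.3 -266.3 0.0 px [265 331] [265 331]
[ 603.85042704 -288.65192352   60.91179275]
```

```bash
python3 -m pendant '{"claw":[36,36,36,36,36,36,36,36,36,36],"xyz":[[0,0,20],[0,0,38],[0,0,40],[-20,0,35],[-34,0,6],[-34,0,0],[-34,0,0],[-34,0,0],[-20,0,0],[-8,4,0]],"angular":[[0,0,0],[0,0,0],[0,0,0],[0,0,0],[0,0,0],[0,0,0],[0,0,0],[0,0,0],[0,0,0],[0,0,0]]}' && python3 - <<'E'
from h import *
from rig import manip
manip.snapshot("side");st,s=shot("w10"); print(st["position"],st["force"],st["finger_gap"])
cv2.imwrite("pics/w10.png",s["frame"][:,:,::-1])
uv=proj(s,(455,-247,88),st).astype(int);print(uv)
x,y=uv
for th in(130,150,170,185,200):rim(st,s,(x-48,y-48,x+48,y+48),88,th)
E
```

```text
clock: 14.77
position: [416.4, -284.1, 198.5]
tcp_rot: [0.917, 0.399, -0.0, -0.0]
force: [1.3, 0.2, -0.2]
finger_gap: 44.4
finger_force: 41.1
[ 416.52529277 -283.24930154  198.51789138] [-0.41917984  1.1361268  -0.15999447] 44.647362565869514
[325 141]
rect c 454.0 -247.1 size 79.7 84.5 ang of w 46.9  circle 455.1 -248.1 57.0 px [277  93] [372 188]
rect c 456.1 -244.8 size 57.3 40.1 ang of w 31.0  circle 455.7 -246.4 32.1 px [298 103] [355 176]
rect c 455.0 -246.4 size 52.7 36.8 ang of w 30.8  circle 455.6 -246.4 31.3 px [298 104] [354 175]
rect c 455.2 -246.5 size 52.0 36.0 ang of w 30.8  circle 455.2 -246.4 30.9 px [298 105] [354 175]
rect c 455.2 -246.3 size 51.1 35.5 ang of w 30.5  circle 455.3 -246.0 30.4 px [299 105] [354 174]
```

```bash
python3 -m pendant '{"claw":[36,36,36,36,36,36,36,36,36,36],"xyz":[[13,12,0],[13,13,0],[12.7,11.8,0],[0,0,-25],[0,0,-35],[0,0,-22],[0,0,-6],[0,0,0],[0,0,0],[0,0,0]],"angular":[[0,0,-0.094],[0,0,-0.094],[0,0,-0.095],[0,0,0],[0,0,0],[0,0,0],[0,0,0],[0,0,0],[0,0,0],[0,0,0]]}'; python3 -c "
from h import *
from rig import manip
s=manip.state();print(s['position'],np.degrees(np.arctan2(*R.from_quat(s['tcp_rot']).as_matrix()[[1,0],0])))"
```

```text
clock: 15.7
position: [458.9, -247.9, 111.7]
tcp_rot: [0.964, 0.266, 0.001, 0.001]
force: [-0.4, 0.2, -0.0]
finger_gap: 44.5
finger_force: 41.1
[ 458.94964003 -247.93565668  111.66673627] 30.87956178478692
```

```bash
python3 -m pendant '{"claw":[36,36,36,36,36,36,36,36,36,36],"xyz":[[-3.7,1.5,0],[0,0,-4],[0,0,-4],[0,0,-3],[0,0,-1],[0,0,-0.5],[0,0,0],[0,0,0],[0,0,0],[0,0,0]],"angular":[[0,0,0],[0,0,0],[0,0,0],[0,0,0],[0,0,0],[0,0,0],[0,0,0],[0,0,0],[0,0,0],[0,0,0]]}'
```

```text
clock: 16.53
position: [454.7, -246.5, 99.2]
tcp_rot: [0.964, 0.266, 0.001, 0.001]
force: [-5.5, 1.5, 32.6]
finger_gap: 44.9
finger_force: 44.9
```

```bash
python3 -m pendant '{"claw":[36,36,36,36,60,60,60,60,60,60],"xyz":[[0,0,0.7],[0,0,0],[0,0,0],[0,0,0],[0,0,0],[0,0,0],[0,0,0],[0,0,0],[0,0,5],[0,0,15]],"angular":[[0,0,0],[0,0,0],[0,0,0],[0,0,0],[0,0,0],[0,0,0],[0,0,0],[0,0,0],[0,0,0],[0,0,0]]}' && python3 -m pendant '{"claw":[60,60,60,60,60,60,60,60,60,60],"xyz":[[0,0,30],[0,0,38],[0,0,25],[0,0,5],[0,0,0],[0,0,0],[0,0,0],[0,0,0],[0,0,0],[0,0,0]],"angular":[[0,0,0],[0,0,0],[0,0,0],[0,0,0],[0,0,0],[0,0,0],[0,0,0],[0,0,0],[0,0,0],[0,0,0]]}'; python3 - <<'E'
from h import *
from rig import manip
b=manip.snapshot("side"); pickle.dump(b,open("side2.pkl","wb"))
st,s=shot("w11"); print(st["position"],st["force"])
cv2.imwrite("pics/w11.png",s["frame"][:,:,::-1])
x,y=proj(s,(455,-247,96),st).astype(int);print(x,y)
for th in(130,150,170,185,200):rim(st,s,(x-60,y-60,x+60,y+60),96,th)
E
```

```text
clock: 17.37
position: [453.2, -245.3, 117.5]
tcp_rot: [0.964, 0.266, -0.001, -0.001]
force: [0.6, 0.8, 1.6]
finger_gap: 60.0
finger_force: 0.0
clock: 18.2
position: [453.9, -245.7, 215.8]
tcp_rot: [0.964, 0.266, -0.0, -0.001]
force: [-1.0, -0.3, -0.2]
finger_gap: 59.9
finger_force: 0.0
[ 453.94671991 -245.77582793  216.03397769] [ 0.06195087 -0.63452262 -0.19258199]
323 197
rect c 453.2 -248.8 size 116.7 113.9 ang of w 30.8  circle 452.5 -247.5 78.6 px [263 137] [382 256]
rect c 456.7 -245.4 size 57.4 46.4 ang of w 30.9  circle 458.0 -244.2 34.4 px [298 165] [348 224]
rect c 460.1 -242.9 size 47.3 45.3 ang of w 30.8  circle 461.0 -242.5 31.8 px [298 166] [347 215]
rect c 460.5 -242.6 size 46.3 45.0 ang of w 30.9  circle 461.6 -242.6 31.2 px [298 166] [347 214]
rect c 458.9 -243.4 size 42.6 38.0 ang of w 30.5  circle 460.8 -242.0 26.3 px [302 170] [343 214]
```

```bash
python3 - <<'E'
from h import *
a=pickle.load(open("side.pkl","rb"));b=pickle.load(open("side2.pkl","rb"))
def box(c,ang,w,h,z):
    r=np.radians(ang);u=np.array([np.cos(r),np.sin(r)]);v=np.array([-u[1],u[0]])
    return [np.array([*(c+i*w/2*u+j*h/2*v),z]) for i,j in((1,1),(1,-1),(-1,-1),(-1,1))]
c=np.array([455.2,-246.4])
P=np.array([proj(a,p) for p in box(c,30.8,52,36,88)]);print("rim pred",P.round(1).tolist())
for z in(96,100):print("lid pred",z,[proj(a,p).round(1).tolist() for p in box(np.array([454.7,-246.3]),30.9,62,46,z)])
for n,s in(("rim",a),("lid",b)):
    im=s["frame"][260:360,230:300].min(2); 
    for th in(150,175,195):
        m=(im>th).astype(np.uint8);cs,_=cv2.findContours(m,0,1)
        k=max(cs,key=cv2.contourArea)[:,0]+[230,260]
        print(n,th,"L",k[k[:,0].argmin()],"R",k[k[:,0].argmax()],"T",k[k[:,1].argmin()],"B",k[k[:,1].argmax()])
E
```

```text
rim pred [[275.0, 279.8], [287.1, 297.2], [252.5, 314.0], [241.5, 295.2]]
lid pred 96 [[275.8, 272.3], [291.5, 294.3], [249.8, 314.7], [235.6, 290.6]]
lid pred 100 [[275.7, 270.5], [291.4, 292.5], [249.5, 312.9], [235.3, 288.7]]
rim 150 L [243 296] R [287 297] T [273 281] B [253 314]Traceback (most recent call last):
  File "<stdin>", line 13, in <module>
ValueError: max() iterable argument is empty
```

```bash
python3 -m pendant '{"claw":[76,76,76,76,76,76,76,76,76,76],"xyz":[[15,-4,0],[30,-8,0],[34,-9,0],[34,-9,-10],[28,-8,-25],[10,-2,-25],[0,0,-6],[0,0,0],[0,0,0],[0,0,0]],"angular":[[0,0,0],[0,0,0.077],[0,0,0.077],[0,0,0],[0,0,0],[0,0,0],[0,0,0],[0,0,0],[0,0,0],[0,0,0]]}'; python3 - <<'E'
from h import *
from scipy.optimize import least_squares
from rig import manip
b=manip.snapshot("side"); pickle.dump(b,open("side2.pkl","wb"))
im=b["frame"][250:360,225:305].min(2)
for th in(150,175,195):
    cs,_=cv2.findContours((im>th).astype(np.uint8),0,1)
    if cs: k=max(cs,key=cv2.contourArea)[:,0]+[225,250]; print("lid",th,"L",k[k[:,0].argmin()],"R",k[k[:,0].argmax()],"T",k[k[:,1].argmin()],"B",k[k[:,1].argmax()])
st,s=pickle.load(open("w9.pkl","rb"))
P=np.array([onz(s,(x/3+200,y/3+160),24,st)[:2] for x,y in((265,115),(300,85),(355,73),(410,85),(448,112))])
print("coplin",least_squares(lambda c:np.hypot(*(P-c).T)-30,[605,-286]).x)
st,s=shot("w12");print(st["position"],np.degrees(np.arctan2(*R.from_quat(st['tcp_rot']).as_matrix()[[1,0],0])))
cv2.imwrite("pics/w12.png",s["frame"][:,:,::-1])
rim(st,s,(240,120,400,300),12,200)
E
```

```text
clock: 19.13
position: [604.9, -286.1, 152.2]
tcp_rot: [0.941, 0.339, 0.0, 0.001]
force: [-0.1, -0.1, 0.3]
finger_gap: 75.8
finger_force: 0.0
lid 150 L [236 292] R [283 282] T [274 273] B [250 315]
lid 175 L [238 292] R [280 285] T [275 275] B [250 314]
lid 195 L [242 292] R [279 284] T [273 278] B [251 310]
coplin [ 604.31273103 -286.37111611]
[ 604.98234756 -286.15321122  152.40639599] 39.680712535131015
rect c 615.3 -276.5 size 65.1 60.2 ang of w 39.5  circle 616.6 -276.6 41.2 px [291 146] [350 210]
```

The side view matches the slide lid seated (top at z 96). Next is the Coplin lid.

```bash
python3 -m pendant '{"claw":[72,72,72,72,72,72,72,72,72,72],"xyz":[[-1,0,-20],[0,0,-35],[0,0,-35],[0,0,-20],[0,0,-10],[0,0,-5],[0,0,-2],[0,0,0],[0,0,0],[0,0,0]],"angular":[[0,0,0],[0,0,0],[0,0,0],[0,0,0],[0,0,0],[0,0,0],[0,0,0],[0,0,0],[0,0,0],[0,0,0]]}'; python3 -c "
from rig import manip
s=manip.state();print(s['position'],s['qvel'])"
```

```text
clock: 20.07
position: [604.8, -286.3, 25.0]
tcp_rot: [0.941, 0.34, 0.001, 0.001]
force: [0.8, 0.7, -0.2]
finger_gap: 71.9
finger_force: 0.0
[ 604.80379356 -286.30344954   25.00213587] [ 0.00113847  0.00391904  0.00357148 -0.00035645 -0.00357194  0.00245399]
```

```bash
python3 -m pendant '{"claw":[52,52,52,52,52,52,52,52,52,52],"xyz":[[0,0,0],[0,0,0],[0,0,0],[0,0,0],[0,0,0],[0,0,0],[0,0,3],[0,0,8],[0,0,20],[0,0,35]],"angular":[[0,0,0],[0,0,0],[0,0,0],[0,0,0],[0,0,0],[0,0,0],[0,0,0],[0,0,0],[0,0,0],[0,0,0]]}' 40 && python3 -m pendant '{"claw":[52,52,52,52,52,52,52,52,52,52],"xyz":[[0,0,35],[0,0,35],[0,10,30],[3,25,0],[5,35,0],[5,35,0],[5,35,0],[5,35,0],[5,35,0],[5,35,0]],"angular":[[0,0,0],[0,0,0],[0,0,0],[0,0,0],[0,0,0],[0,0,0],[0,0,0],[0,0,0],[0,0,0],[0,0,0]]}'&& python3 -m pendant '{"claw":[52,52,52,52,52,52,52,52,52,52],"xyz":[[5,35,0],[5,35,0],[4,30,0],[0,15,0],[0,0,0],[0,0,0],[0,0,0],[0,0,0],[0,0,0],[0,0,0]],"angular":[[0,0,0],[0,0,0],[0,0,0],[0,0,0],[0,0,0],[0,0,0],[0,0,0],[0,0,0],[0,0,0],[0,0,0]]}'
python3 - <<'E'
from h import *
from scipy.optimize import least_squares
st,s=shot("w13");print(st["position"],st["finger_gap"],np.degrees(np.arctan2(*R.from_quat(st['tcp_rot']).as_matrix()[[1,0],0])))
cv2.imwrite("pics/w13.png",s["frame"][:,:,::-1])
x,y=proj(s,(651.2,78,92),st).astype(int);print("coplin at",x,y)
for th in(185,200):rim(st,s,(x-60,max(y-60,0),x+60,y+60),92,th)
# held lid: lit far arc; lid top z
z=st["position"][2]-25+24
p=st["position"];x,y=proj(s,(p[0],p[1],z),st).astype(int);print("tcp px",x,y)
im=s["frame"].min(2)
for th in(185,200):
    pts=[]
    for u in range(x-35,x+36,5):
        col=im[y-75:y+10,u]; r=np.where(col>th)[0]
        if len(r): pts.append((u,y-75+r[0]))
    P=np.array([onz(s,q,z,st)[:2] for q in pts]);
    r=least_squares(lambda c:np.hypot(*(P-c).T)-30,p[:2],loss="soft_l1");print("held",len(pts),r.x,np.abs(r.fun).max(),pts)
E
```

```text
clock: 20.9
position: [602.4, -284.9, 87.9]
tcp_rot: [0.941, 0.339, -0.002, -0.002]
force: [-0.1, 0.4, -0.5]
finger_gap: 58.2
finger_force: 43.0
clock: 21.73
position: [637.1, -39.2, 190.4]
tcp_rot: [0.941, 0.339, 0.0, 0.0]
force: [1.4, -0.8, -0.4]
finger_gap: 57.7
finger_force: 43.0
clock: 22.57
position: [651.1, 73.2, 189.6]
tcp_rot: [0.941, 0.339, -0.0, 0.0]
force: [-0.8, -0.2, -0.5]
finger_gap: 58.1
finger_force: 43.0
[651.10993018  73.15065147 189.64390081] 58.055832959857575 39.62718065534266
coplin at 317 201
rect c 642.8 55.7 size 27.6 86.8 ang of w 26.3  circle 632.8 50.8 43.4 px [280 209] [375 248]
rect c 642.6 55.9 size 27.0 86.2 ang of w 26.4  circle 632.2 50.8 43.1 px [280 209] [374 248]
tcp px 321 260
held 15 [650.23289124  72.44111418] 13.685956440519703 [(286, np.int64(220)), (291, np.int64(217)), (296, np.int64(185)), (301, np.int64(212)), (306, np.int64(211)), (311, np.int64(210)), (316, np.int64(209)), (321, np.int64(209)), (326, np.int64(209)), (331, np.int64(204)), (336, np.int64(210)), (341, np.int64(187)), (346, np.int64(214)), (351, np.int64(216)), (356, np.int64(220))]
held 15 [649.92286369  72.40312295] 13.891050792303936 [(286, np.int64(220)), (291, np.int64(218)), (296, np.int64(185)), (301, np.int64(213)), (306, np.int64(211)), (311, np.int64(210)), (316, np.int64(209)), (321, np.int64(209)), (326, np.int64(210)), (331, np.int64(204)), (336, np.int64(211)), (341, np.int64(187)), (346, np.int64(215)), (351, np.int64(217)), (356, np.int64(220))]
```

```bash
python3 - <<'E'
from h import *
from scipy.optimize import least_squares
st,s=pickle.load(open("w13.pkl","rb"));z=st["position"][2]-1;p=st["position"]
P=np.array([onz(s,q,z,st)[:2] for q in [(286,220),(291,217),(301,212),(306,211),(311,210),(316,209),(321,209),(326,209),(336,210),(346,214),(351,216),(356,220)]])
for r0 in(29,30):
    r=least_squares(lambda c:np.hypot(*(P-c).T)-r0,p[:2]);c=r.x;print(c,np.abs(r.fun).max(),"move",np.array([651.2,78])-c)
E
```

```text
[650.77490091  73.01281367] 0.22696844422356577 move [0.42509909 4.98718633]
[649.94173387  72.33109267] 0.2764513283885037 move [1.25826613 5.66890733]
```

```bash
python3 -m pendant '{"claw":[52,52,52,52,52,52,52,52,52,52],"xyz":[[0.9,5.3,-10],[0,0,-25],[0,0,-25],[0,0,-15],[0,0,-5],[0,0,0],[0,0,0],[0,0,0],[0,0,0],[0,0,0]],"angular":[[0,0,0],[0,0,0],[0,0,0],[0,0,0],[0,0,0],[0,0,0],[0,0,0],[0,0,0],[0,0,0],[0,0,0]]}' && python3 -m pendant '{"claw":[52,52,52,52,52,52,52,52,52,52],"xyz":[[0,0,-2],[0,0,-2],[0,0,-2],[0,0,-1],[0,0,-0.5],[0,0,0],[0,0,0],[0,0,0],[0,0,0],[0,0,0]],"angular":[[0,0,0],[0,0,0],[0,0,0],[0,0,0],[0,0,0],[0,0,0],[0,0,0],[0,0,0],[0,0,0],[0,0,0]]}'
```

```text
clock: 23.45
position: [652.5, 79.4, 110.5]
tcp_rot: [0.941, 0.34, 0.001, 0.0]
force: [-1.0, 0.7, 0.0]
finger_gap: 58.0
finger_force: 43.0
clock: 24.28
position: [652.0, 79.4, 102.1]
tcp_rot: [0.941, 0.34, 0.0, 0.0]
force: [0.4, 0.7, -0.9]
finger_gap: 58.2
finger_force: 43.0
```

```bash
python3 -m pendant '{"claw":[52,52,52,52,52,52,52,52,52,52],"xyz":[[0,-1,0],[0,0,-0.5],[0,0,-0.5],[0,0,0],[0,0,0],[0,0,0],[0,0,0],[0,0,0],[0,0,0],[0,0,0]],"angular":[[0,0,0],[0,0,0],[0,0,0],[0,0,0],[0,0,0],[0,0,0],[0,0,0],[0,0,0],[0,0,0],[0,0,0]]}'
```

```text
clock: 25.12
position: [652.1, 78.4, 101.1]
tcp_rot: [0.941, 0.34, 0.0, 0.0]
force: [-0.0, 0.1, 3.8]
finger_gap: 57.8
finger_force: 43.2
```

Contact came just at the expected height. I release, lift and check, then return towards the trough lid.

```bash
python3 -m pendant '{"claw":[74,74,74,74,74,74,74,74,74,74],"xyz":[[0,0,0],[0,0,0],[0,0,0],[0,0,0],[0,0,5],[0,0,20],[0,0,35],[0,0,35],[0,0,15],[0,0,0]],"angular":[[0,0,0],[0,0,0],[0,0,0],[0,0,0],[0,0,0],[0,0,0],[0,0,0],[0,0,0],[0,0,0],[0,0,0]]}' && python3 -m pendant '{"claw":[74,74,74,74,74,74,74,74,74,74],"xyz":[[-2,-15,0],[-4,-30,0],[-5,-36,0],[-5,-36,0],[-5,-36,0],[-5,-36,0],[-5,-36,0],[-5,-36,0],[-5,-36,0],[-4,-30,0]],"angular":[[0,0,0],[0,0,0],[0,0,0],[0,0,0],[0,0,0],[0,0,0],[0,0,0],[0,0,0],[0,0,0],[0,0,0]]}' && python3 -m pendant '{"claw":[74,74,74,74,74,74,74,74,74,74],"xyz":[[-1,-22,-10],[0,-15,-20],[0,0,-20],[0,0,-10],[0,0,0],[0,0,0],[0,0,0],[0,0,0],[0,0,0],[0,0,0]],"angular":[[0,0,0],[0,0,0],[0,0,0],[0,0,0],[0,0,0],[0,0,0],[0,0,0],[0,0,0],[0,0,0],[0,0,0]]}'
python3 - <<'E'
from h import *
from rig import manip
st,s=shot("w14");print(st["position"],np.degrees(np.arctan2(*R.from_quat(st['tcp_rot']).as_matrix()[[1,0],0])))
cv2.imwrite("pics/w14.png",s["frame"][:,:,::-1])
for th in(150,165,180,200):rim(st,s,(240,110,400,300),12,th)
a=manip.snapshot("scene");b=manip.snapshot("side")
cv2.imwrite("pics/scene3.png",a["frame"][:,:,::-1]);cv2.imwrite("pics/side3.png",b["frame"][:,:,::-1])
t=np.linspace(0,2*np.pi,73)
for n,s in(("scene",a),("side",b)):
    for z in (100,104):
        Q=np.array([proj(s,(651.2+30*np.cos(i),78+30*np.sin(i),z)) for i in t]); print(n,z,"pred",Q.min(0).round(1),Q.max(0).round(1))
    x,y=proj(s,(651,78,100)).astype(int);im=s["frame"][y-25:y+26,x-35:x+36].min(2)
    for th in(165,180,200):
        cs,_=cv2.findContours((im>th).astype(np.uint8),0,1)
        if cs: k=max(cs,key=cv2.contourArea)[:,0]+[x-35,y-25];print("  meas",th,k.min(0),k.max(0))
E
```

```text
clock: 25.95
position: [653.9, 78.5, 215.9]
tcp_rot: [0.941, 0.34, 0.003, 0.001]
force: [0.5, -0.4, 0.5]
finger_gap: 74.1
finger_force: 0.0
clock: 26.78
position: [605.4, -251.5, 210.0]
tcp_rot: [0.941, 0.339, -0.001, -0.001]
force: [0.1, 0.3, -0.1]
finger_gap: 74.1
finger_force: 0.0
clock: 27.62
position: [606.4, -285.5, 151.9]
tcp_rot: [0.941, 0.34, 0.0, 0.0]
force: [0.9, 0.4, 0.6]
finger_gap: 73.9
finger_force: 0.0
[ 606.35358238 -285.48412328  151.88025897] 39.720075096162034
rect c 589.2 -300.9 size 214.5 159.0 ang of w 43.3  circle 592.4 -304.3 130.7 px [240 110] [399 299]
rect c 589.3 -300.9 size 212.0 160.0 ang of w 42.4  circle 592.1 -303.9 130.4 px [240 110] [399 299]
rect c 616.9 -276.0 size 63.0 55.6 ang of w 39.6  circle 617.2 -275.2 40.6 px [293 147] [349 209]
rect c 617.3 -275.7 size 61.8 55.1 ang of w 39.2  circle 617.9 -275.3 39.9 px [293 147] [349 208]
scene 100 pred [351.7 199.1] [382.6 217.9]
scene 104 pred [351.8 197.5] [382.8 216.2]
  meas 165 [353 200] [380 217]
  meas 180 [355 200] [379 215]
side 100 pred [359.6 152. ] [389.5 168.4]
side 104 pred [359.8 150.4] [389.8 166.7]
```

```bash
python3 -m pendant '{"claw":[72,72,72,72,72,72,72,72,72,72],"xyz":[[-0.5,0.3,-20],[0,0,-35],[0,0,-35],[0,0,-25],[0,0,-13],[0,0,-7],[0,0,-4],[0,0,0],[0,0,0],[0,0,0]],"angular":[[0,0,0],[0,0,0],[0,0,0],[0,0,0],[0,0,0],[0,0,0],[0,0,0],[0,0,0],[0,0,0],[0,0,0]]}'; python3 -c "
from rig import manip
s=manip.state();print(s['position'],s['force'])"
```

```text
clock: 28.6
position: [606.3, -285.7, 13.6]
tcp_rot: [0.941, 0.34, 0.001, 0.001]
force: [0.1, 0.0, 0.0]
finger_gap: 72.1
finger_force: 0.0
[ 606.25691188 -285.72618169   13.56893418] [0.05105628 0.00876037 0.04032583]
```

```bash
python3 -m pendant '{"claw":[48,48,48,48,48,48,48,48,48,48],"xyz":[[0,0,0],[0,0,0],[0,0,0],[0,0,0],[0,0,0],[0,0,0],[0,0,3],[0,0,8],[0,0,20],[0,0,35]],"angular":[[0,0,0],[0,0,0],[0,0,0],[0,0,0],[0,0,0],[0,0,0],[0,0,0],[0,0,0],[0,0,0],[0,0,0]]}' 60 && python3 -m pendant '{"claw":[48,48,48,48,48,48,48,48,48,48],"xyz":[[0,0,35],[0,0,35],[0,0,35],[0,0,10],[0,0,0],[0,0,0],[0,0,0],[0,0,0],[0,0,0],[0,0,0]],"angular":[[0,0,0],[0,0,0],[0,0,0],[0,0,0],[0,0,0],[0,0,0],[0,0,0],[0,0,0],[0,0,0],[0,0,0]]}'
python3 - <<'E'
from h import *
st,s=shot("w15");print(st["position"],st["finger_gap"],np.degrees(np.arctan2(*R.from_quat(st['tcp_rot']).as_matrix()[[1,0],0])))
f=s["frame"];cv2.imwrite("pics/w15.png",f[:,:,::-1])
p=st["position"];z=p[2]-13.6+12;M=R.from_quat(st["tcp_rot"]).as_matrix()
for d in (-46,46): print(proj(s,(*(p[:2]+d*M[:2,0]),z),st).round(1))
# far edge: lit, found per column
x,y=proj(s,(*(p[:2]+46*M[:2,0]),z),st).astype(int);im=f.min(2)
pts=[]
for u in range(x-36,x+37,6):
    r=np.where(im[y-25:y+25,u]>200)[0]
    if len(r):pts.append((u,y-25+r[0]))
P=np.array([onz(s,q,z,st)[:2] for q in pts])-p[:2];L=P@M[:2,:2];print(L.round(1).tolist())
E
```

```text
clock: 29.43
position: [603.8, -284.4, 76.5]
tcp_rot: [0.941, 0.34, -0.002, -0.002]
force: [-0.3, -0.2, -0.5]
finger_gap: 54.3
finger_force: 63.4
clock: 30.27
position: [605.2, -285.1, 192.1]
tcp_rot: [0.941, 0.34, -0.001, -0.001]
force: [-0.6, 0.4, -1.2]
finger_gap: 54.2
finger_force: 63.5
[ 605.18652991 -285.10461637  192.05277673] 54.16871943371075 39.693291870918586
[321.8 331.6]
[321.6 174.1]
[[44.6, -17.7], [44.6, -14.7], [44.6, -11.9], [44.6, -9.0], [44.5, -6.0], [44.6, -3.1], [44.6, -0.3], [44.6, 2.6], [44.6, 5.5], [44.6, 8.4], [44.6, 11.3], [44.5, 14.2], [44.6, 17.1]]
```

```bash
python3 -m pendant '{"claw":[48,48,48,48,48,48,48,48,48,48],"xyz":[[4,17,0],[8,32,0],[9,34,0],[9,34,0],[9,34,0],[8,28,0],[3.3,12.9,0],[0,0,-15],[0,0,-25],[0,0,-25]],"angular":[[0,0,-0.1],[0,0,-0.1],[0,0,-0.1],[0,0,-0.1],[0,0,-0.1],[0,0,-0.059],[0,0,0],[0,0,0],[0,0,0],[0,0,0]]}' && python3 -m pendant '{"claw":[48,48,48,48,48,48,48,48,48,48],"xyz":[[0,0,-12],[0,0,-3],[0,0,0],[0,0,0],[0,0,0],[0,0,0],[0,0,0],[0,0,0],[0,0,0],[0,0,0]],"angular":[[0,0,0],[0,0,0],[0,0,0],[0,0,0],[0,0,0],[0,0,0],[0,0,0],[0,0,0],[0,0,0],[0,0,0]]}'; python3 -c "
from h import *
from rig import manip
s=manip.state();print(s['position'],np.degrees(np.arctan2(*R.from_quat(s['tcp_rot']).as_matrix()[[1,0],0])))"
```

```text
clock: 31.15
position: [656.3, -93.4, 127.8]
tcp_rot: [0.998, 0.068, 0.001, 0.0]
force: [0.2, -0.5, -1.3]
finger_gap: 54.5
finger_force: 63.4
clock: 31.98
position: [655.8, -93.4, 113.2]
tcp_rot: [0.998, 0.067, 0.0, 0.0]
force: [0.8, -0.3, -0.5]
finger_gap: 54.0
finger_force: 63.4
[655.84543926 -93.40339844 113.2436907 ] 7.666312651764391
```

```bash
python3 -m pendant '{"claw":[48,48,48,48,48,48,48,48,48,48],"xyz":[[-0.3,0.1,-3],[0,0,-3],[0,0,-2],[0,0,-1.5],[0,0,-1],[0,0,-0.5],[0,0,0],[0,0,0],[0,0,0],[0,0,0]],"angular":[[0,0,0],[0,0,0],[0,0,0],[0,0,0],[0,0,0],[0,0,0],[0,0,0],[0,0,0],[0,0,0],[0,0,0]]}'
```

```text
clock: 32.82
position: [655.6, -93.3, 102.2]
tcp_rot: [0.998, 0.067, 0.0, 0.0]
force: [0.5, -0.4, -0.7]
finger_gap: 53.9
finger_force: 63.4
```

```bash
python3 -m pendant '{"claw":[48,48,48,48,48,48,72,72,72,72],"xyz":[[0,0,-0.4],[0,0,-0.4],[0,0,-0.2],[0,0,0],[0,0,0],[0,0,0],[0,0,0],[0,0,0],[0,0,0],[0,0,0]],"angular":[[0,0,0],[0,0,0],[0,0,0],[0,0,0],[0,0,0],[0,0,0],[0,0,0],[0,0,0],[0,0,0],[0,0,0]]}' && python3 -m pendant '{"claw":[72,72,72,72,72,72,72,72,72,72],"xyz":[[0,0,5],[0,0,20],[0,0,35],[0,0,35],[0,0,30],[0,0,0],[-20,-20,0],[-30,-30,0],[-30,-30,0],[-30,-30,0]],"angular":[[0,0,0],[0,0,0],[0,0,0],[0,0,0],[0,0,0],[0,0,0],[0,0,0],[0,0,0],[0,0,0],[0,0,0]]}' && python3 -m pendant '{"claw":[72,72,72,72,72,72,72,72,72,72],"xyz":[[-30,-30,0],[-30,-30,0],[-20,-30,0],[0,-20,0],[0,0,0],[0,0,0],[0,0,0],[0,0,0],[0,0,0],[0,0,0]],"angular":[[0,0,0],[0,0,0],[0,0,0],[0,0,0],[0,0,0],[0,0,0],[0,0,0],[0,0,0],[0,0,0],[0,0,0]]}'
python3 - <<'E'
from rig import manip
import cv2,numpy as np
a=manip.snapshot("scene");b=manip.snapshot("side")
f=lambda s,x,y,w,h:cv2.resize(s["frame"][y:y+h,x:x+w,::-1],(int(w*2),int(h*2)),interpolation=cv2.INTER_CUBIC)
A=f(a,145,150,320,140);B=f(b,230,120,320,150);cv2.imwrite("pics/final.png",np.vstack([A,B]))
E
```

```text
clock: 33.65
position: [655.5, -93.3, 101.0]
tcp_rot: [0.998, 0.067, -0.0, -0.0]
force: [-0.4, -0.5, -0.6]
finger_gap: 72.1
finger_force: 0.0
clock: 34.48
position: [545.8, -202.3, 226.2]
tcp_rot: [0.998, 0.067, 0.0, 0.0]
force: [0.7, -0.9, -0.2]
finger_gap: 71.9
finger_force: 0.0
clock: 35.32
position: [468.5, -309.8, 226.1]
tcp_rot: [0.998, 0.067, -0.0, -0.0]
force: [-0.4, 0.1, 0.6]
finger_gap: 71.9
finger_force: 0.0
```

View pics/final.png

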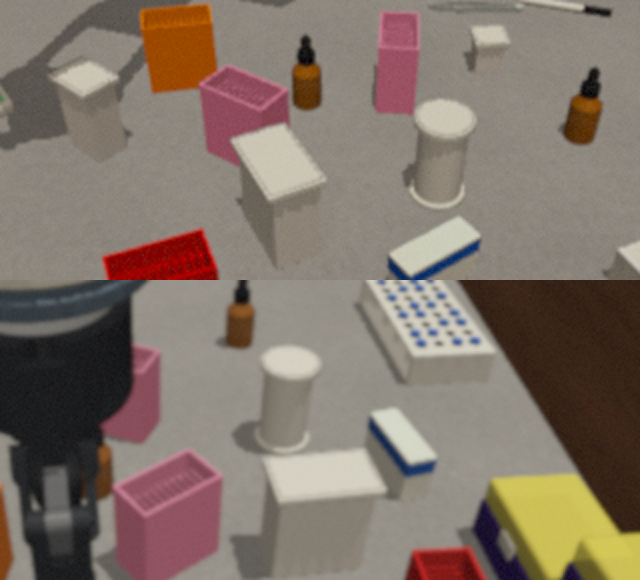

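All four lids are on, at (85,78), (278,160), (445,120) and (490,38), and both bottles are standing. One numeric check of the trough lid remains before I hand in.

```bash
python3 - <<'E'
from h import *
from rig import manip
a=manip.snapshot("scene");b=manip.snapshot("side")
r=np.radians(7.65);u=np.array([np.cos(r),np.sin(r)]);v=np.array([-u[1],u[0]])
for n,s in(("scene",a),("side",b)):
    for z in(100,104):
        Q=np.array([proj(s,(*(np.array([654.7,-93.3])+i*46*u+j*28*v),z)) for i in(1,-1) for j in(1,-1)]);print(n,z,Q.min(0).round(1),Q.max(0).round(1))
    x,y=proj(s,(654.7,-93.3,100)).astype(int);im=s["frame"][y-30:y+31,x-40:x+41].min(2)
    for th in(165,180,195):
        cs,_=cv2.findContours((im>th).astype(np.uint8),0,1)
        if cs:k=max(cs,key=cv2.contourArea)[:,0]+[x-40,y-30];print("  meas",th,k.min(0),k.max(0))
E
```

```text
scene 100 [259.3 210.3] [308.2 249. ]
scene 104 [259.1 208.6] [308.2 247.3]
  meas 165 [262 213] [304 248]
  meas 180 [265 214] [301 244]
side 100 [359.7 203. ] [422.4 229.9]
side 104 [359.9 201.2] [422.8 228. ]
  meas 165 [363 205] [421 229]
  meas 180 [365 205] [419 228]
  meas 195 [418 186] [430 202]
```

Seated at z 100.

```bash
python3 -c "
from rig import manip
print(manip.sign_off())"
```

```text
the job is handed in; nothing more can be done
None
```

All four lids are on their matching jars; in the camera checks they sit centred, square and flat on the rims, with every jar and both bottles upright, and the job was handed in at about 36 s.

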